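# Key the shredding disc onto its drive pin

## Task

The vegetable shredder's steel disc sits unkeyed on its spindle: with a fingertip, push the stud on the disc round until the notch in its rim stands over the drive pin (in line with the steel rib on the base's rim), then press the disc down until it is fully seated. Never lift the disc, leave the strainer, bowl and jar on the board where they stand, and finish clear of everything.

Things in the scene. Friction and masses are not known exactly. Their poses are not given: they have to be found in the camera images.
- shredder: the shredder: round white base, 190 mm across, 55 mm high, fixed on an 18 mm thick chopping board; origin under its centre, z up the disc's axis, +x towards pin and rib. A steel rib, 9 mm wide, 22 mm long, 8 mm high, lies radially on the base's rim, just outside the disc and always visible; the pin stands in line with it
- pin_top (a point): top of the fixed upright drive pin on the base: steel, 9 mm thick, domed top, 62 mm from the base's axis, top 63 mm above the base's underside. While the disc is up the pin is hidden under it, its top 1.5 mm below the disc's underside; find it by the rib on the rim
- notch (a point): the notch in the rim of the shredding disc: 14 mm wide, open at the rim, cut from radius 53 to 70 mm; this point is mid-notch, 62 mm from the axis, at the disc's upper face. The disc is steel, 140 mm across, 5 mm thick; its upper face is 87.5 mm above the counter while up, 79.5 mm when seated
- hub_top (a point): centre of the top of the disc's grey hub cap (32 mm across, 8 mm high above the disc's face), on the disc's vertical axis of turning; a good place to press
- stud_top (a point): top of the grey finger stud on the disc, 14 mm thick, 22 mm high above the disc's face, 45 mm from the axis, straight across the axis from the notch; push it sideways to turn the disc. The disc turns freely either way without end, with light friction (about 0.06 N m), and stays where it is left
- disc (a joint): turn of the disc on the base, rad, counter-clockwise from above; 0 (or a whole turn) = notch exactly over the pin
- spindle (a joint): how far the disc has gone down, m: 0 as found, 0.008 = fully seated (hard stop), negative = lifted. A snug seal holds the disc up or down; it takes about 6 N to push it down. With the notch off the pin the pin stops it after 2 to 3 mm; the notch has about 2.5 mm of play each side of the pin
- strainer: small steel strainer, bowl 90 mm across and 35 mm high, rod handle reaching 115 mm from the centre along its +x; stands on the board; origin under the bowl's centre. Not part of the job
- pinch_bowl: lime silicone pinch bowl, 76 mm across, 32 mm high, stands on the board; origin under its centre. Not part of the job
- pepper_jar: small glass jar with steel cap, 44 mm across, 75 mm high, stands on the board; origin under its centre. Not part of the job

How it is judged:
By the outcome, as a careful person would: the job done as asked, in the order asked, and still so for the second after the job is handed in, with the robot touching nothing.
It also fails if it takes over 45 s, if anything falls off the work surface, if the arm or the gripper's body presses on something with over 40 N, if the wrist force passes 120 N, or if a joint passes its speed limit or range.

## Robot

A 7-joint arm with a two-finger parallel gripper is mounted at the origin on the work surface. World frame = base frame: x ahead of the robot, y to its left, z up, the work surface at z = 0. Lengths are in m, angles in rad, forces in N, time in s.
With the tool pointing down it reaches from about 0.4 to 0.85 m from the base axis. Payload 4.5 kg.
Tool frame: the origin (TCP) lies midway between the tips of the shut fingers; the grasp point (between the pads) lies 19 mm behind it; z points along the fingers, y is the line along which they close (so a half turn about z gives the same grasp; the last joint's range is limited). The gripper opens to 85 mm and grips with 20 to 120 N. Pads are 22 mm wide; open, the fingers measure 114 mm over their backs; the gripper's body (76 mm by 85 mm) begins 54 mm behind the grasp point. The pads swing forward as they close: fully open they stand 13 mm farther back than shut.
Start: joints at [1.147, 0.689, -0.195, 1.565, 0.157, 0.902, -0.215], TCP at [0.276, -0.561, 0.231] pointing down, gripper open.
Joint ranges: [-3.01, 3.01], [-0.46, 2.08], [-1.47, 1.51], [0.13, 2.56], [-1, 4.14], [0.04, 2.09], [-2.66, 2.66]. Speed limits (rad/s): [2.57, 2.57, 3.14, 3.14, 3.14, 3.14, 3.14].

## Interface

Orientations are given as a unit quaternion [x, y, z, w].
In Python, from bench import robot gives the robot as it stands. Calls block until the motion is done:
- robot.move_ptp(position, orientation): joint-space move of the TCP to a pose.
- robot.move_straight(position, orientation=None, speed=0.15, force_limit=None): straight line of the TCP; orientation=None keeps the orientation; speed is the mean speed in m/s. With force_limit (N) it stops when the force on the tool has changed by that much, and returns True; else False.
- robot.move_j(angles): joint-space move.
- robot.release() and robot.grasp(newtons=None): open the fingers fully, or close them until they stop; newtons is the grip in N (None keeps the last).
- robot.wait(seconds).
- robot.inverse_kinematics(position, orientation): joint angles nearest the present ones, or None.
- robot.read_state(): the state.
- robot.camera(name): name is "scene" or "top"; returns (picture, depth): 384x512x3 uint8, red, green, blue; 384x512 float32, m along the optical axis (not along the pixel's ray), 0 where there is no reading.
- robot.camera_params(name): a dict with "K" (3x3 intrinsics, pixels), "rvec" (rotation vector, rad) and "tvec" (3), from world to camera coordinates, as OpenCV has them. Camera axes: x right, y down, z forward; pixel columns grow to the right and rows downward; lengths in m; the calibration is good to about 2 mm. A picture is of the moment at which its call begins. camera_params takes no time and is no camera call.
A pose or a line that the arm cannot do raises robot.Unreachable and nothing moves.
- robot.sign_off(): hands the job in; it is judged then, once.
The state is a dict: "time_s": time; "q": joint angles; "qvel": joint speeds; "effort": joint torques, N m; "ee_pos": TCP position; "orientation": TCP orientation; "contact_force": force on the tool from outside, world axes, zero at the start; "moment": the same for the moment, N m; "opening": finger opening in m; "gripper_force": force on a finger pad.
Only numpy, scipy, OpenCV 4.12 (cv2) and the standard library are available. Lean on these libraries where they do the work, as an engineer would, in place of code of your own. Each camera call takes 0.05 s, during which the arm holds its last target. There are 200 camera calls.

## Working session

There is one attempt and no reset: what is moved stays moved. The work goes in short steps, each a Python script; the robot and the scene stay as the last script left them, time stands still between calls to the robot, and variables do not carry over. Pictures are saved under pics/ and viewed, at most 10 in all, crops included, and the job is handed in when it is done.

```bash
mkdir -p pics
cat > h.py <<'E'
import numpy as np, cv2
from bench import robot
def cam(n):
    im,d=robot.camera(n); p=robot.camera_params(n)
    R=cv2.Rodrigues(np.array(p["rvec"],float))[0]; return im,d,np.array(p["K"]),R,np.array(p["tvec"],float).ravel()
def ray(u,v,z,K,R,t):
    c=-R.T@t; d=R.T@np.linalg.inv(K)@np.array([u,v,1.]); return c+d*(z-c[2])/d[2]
def pts(d,K,R,t):
    v,u=np.mgrid[:d.shape[0],:d.shape[1]]
    X=np.stack([u,v,np.ones_like(u)],-1)@np.linalg.inv(K).T*d[...,None]
    return (X-t)@R
E
python3 - <<'E'
from h import *
a=cam("top");b=cam("scene")
for n,c in(("top",a),("scene",b)):
    cv2.imwrite(f"pics/{n}0.png",c[0][...,::-1]); print(n,-c[3].T@c[4],c[2].ravel())
    np.savez(f"{n}0.npz",im=c[0],d=c[1],K=c[2],R=c[3],t=c[4])
print(robot.read_state())
E
```

```text
top [0.41969026 0.05291785 0.90496223] [379.99444253   0.         254.86896937   0.         379.99444253
 199.83926276   0.           0.           1.        ]
scene [0.95300103 0.44326907 0.90845269] [397.7547965   0.        252.8352628   0.        397.7547965 187.0127211
   0.          0.          1.       ]
{'time_s': 0.1, 'q': array([ 1.14680355,  0.68991995, -0.19452438,  1.56624588,  0.15732736,
        0.90254392, -0.21509687]), 'qvel': array([-0.00070078, -0.00162795,  0.0002074 , -0.00077935, -0.00096504,
       -0.00028149,  0.00068568]), 'effort': array([-3.18060942e-03, -5.40609455e+01, -1.27144296e+00, -1.58988243e+01,
        9.31156013e-03,  4.40740245e-03, -3.15916850e-05]), 'ee_pos': array([ 0.27591814, -0.56012848,  0.23055045]), 'orientation': array([ 9.73905642e-01,  2.26951668e-01, -2.67122624e-04, -8.18770192e-04]), 'contact_force': array([-0.4577048 , -0.20150265,  0.44717298]), 'moment': array([-0.01440916,  0.06134044, -0.05135603]), 'gripper_force': 0.0, 'opening': 0.08526531998988873}
```

View pics/top0.png

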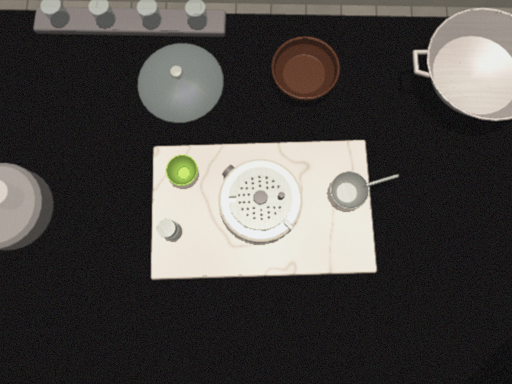

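View pics/scene0.png

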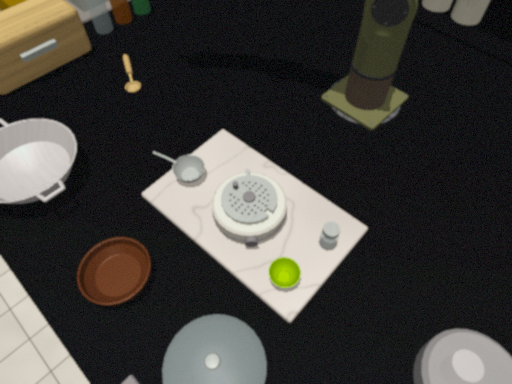

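The top view shows the disc at about (260,198), with the stud near (281,196), the notch near (232,197), and a dark lug at (229,172). There's a possible rib near (289,224). I'll zoom in on both views.

Run:
```python
import numpy as np,cv2
A=np.load("top0.npz");B=np.load("scene0.npz")
a=A["im"][150:250,210:310];b=B["im"][160:260,200:300]
f=lambda x:cv2.resize(x,(400,400),interpolation=cv2.INTER_CUBIC)
cv2.imwrite("pics/z.png",np.hstack([f(a),f(b)])[...,::-1])
from h import *
print("centre",ray(260,198,.0955,A["K"],A["R"],A["t"]),"rib?",ray(289,224,.08,A["K"],A["R"],A["t"]),"lug",ray(229,172,.06,A["K"],A["R"],A["t"]),"stud",ray(281,196,.1095,A["K"],A["R"],A["t"]))
```

```text
centre [0.57723499 0.04950196 0.0955    ] rib? [ 0.52383873 -0.01500351  0.08      ] lug [0.64339284 0.12173587 0.06      ] stud [0.57983308 0.00484939 0.1095    ]
```

View pics/z.png

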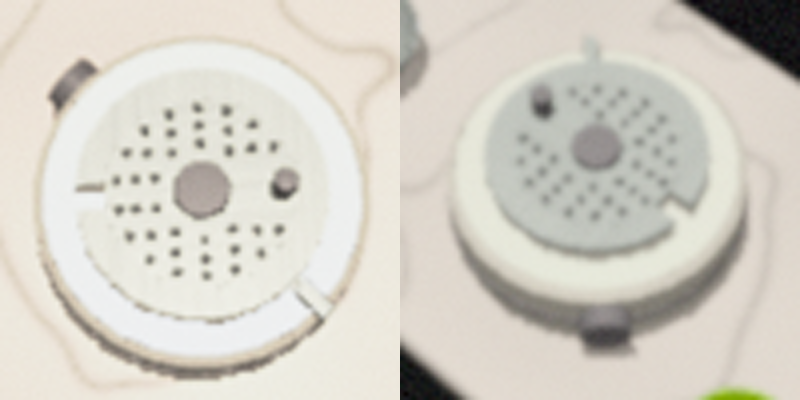

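The zoom shows the rib at top pixel (288.2,224.7), the hub at (260.5,197), the stud at (281.5,194.5) and the mid-notch at about (233,199). In the scene view the rib is at (247.8,171.8), the hub (249,195), the stud (235.5,183) and the notch (269.5,211.8). Next I'll turn these into angles.

```bash
cat >> h.py <<'E'
def hubfit(im,K,R,t,guess,rad=10):
    """dark hub-cap centroid in a window, at z"""
    u,v=guess; g=cv2.cvtColor(im,cv2.COLOR_RGB2GRAY)
    w=cv2.resize(g[v-rad:v+rad,u-rad:u+rad],None,fx=4,fy=4,interpolation=cv2.INTER_CUBIC)
    th,m=cv2.threshold(w,0,255,cv2.THRESH_BINARY_INV+cv2.THRESH_OTSU)
    n,l,s,c=cv2.connectedComponentsWithStats(m); k=l[rad*4,rad*4]
    return (c[k]+.5)/4-.5+np.array([u-rad,v-rad]), s[k]
E
python3 - <<'E'
from h import *
for n,P in(("top",dict(hub=(260.2,196.7),rib=(287.9,224.3),notch=(232.3,198.5),stud=(281,194.2))),("scene",dict(hub=(248.7,194.7),rib=(247.4,171.4),notch=(269.1,211.4),stud=(235.2,182.6)))):
    A=np.load(n+"0.npz");c=A["K"],A["R"],A["t"]
    h,s=hubfit(A["im"],*c,tuple(int(round(x)) for x in P["hub"]),8); print(n,h,s)
    C=ray(*h,.0955,*c);print(C)
    for k,z in(("rib",.081),("notch",.0875),("stud",.1095)):
        p=ray(*P[k],z,*c)-C; print(k,p[:2],np.hypot(*p[:2]),np.degrees(np.arctan2(p[1],p[0])))
    p=pts(A["d"],*c)
    m=(abs(p[...,2]-.0875)<.003)&(np.hypot(p[...,0]-.577,p[...,1]-.05)<.08); print(m.sum(),p[m].mean(0),np.median(p[m][:,2]))
    for nm,(u,v) in P.items(): print(nm, p[int(round(v)),int(round(u))])
E
```

```text
top [259.99334812 197.16223208] [   5    5   59   59 2706]
[0.57908703 0.04955393 0.0955    ]
rib [-0.0560852  -0.06208342] 0.08366540429457708 -132.0941689860363
notch [-0.00273334  0.06058366] 0.06064528887175945 92.58325037878824
stud [ 0.00466659 -0.04466543] 0.0449085433564237 -84.03544617641201
2755 [0.57942471 0.05009364 0.0878175 ] 0.08783970264078333
hub [0.57899454 0.0495563  0.09778865]
rib [ 0.52333649 -0.01253598  0.08359746]
notch [0.58007941 0.11179644 0.07390244]
stud [0.58426865 0.0048698  0.10911808]
scene [248.80967659 196.71380903] [   7   15   53   49 1948]
[0.58252415 0.05070586 0.0955    ]
rib [-0.05990167 -0.06588151] 0.08904258951426977 -132.27815749825703
notch [-0.0080268   0.06124015] 0.061763948607493374 97.46723816607678
stud [ 0.00048009 -0.04691442] 0.04691687736922903 -89.41369490243012
1787 [0.58407244 0.05083601 0.08685073] 0.08675203537679092
hub [0.57837957 0.0471847  0.09495311]
rib [ 0.52186109 -0.01746445  0.07990137]
notch [0.5665968  0.10464168 0.0718021 ]
stud [0.58323903 0.003186   0.10743963]
```

Centre is about (0.581,0.050), the rib is at -132° and the stud at about -86°. The stud must end at about +48°, a counter-clockwise push of 134°. I'll check which tool yaw allows that.

```bash
cat >> h.py <<'E'
from scipy.spatial.transform import Rotation as Rot
C=np.array([.5808,.0501])
def q(yaw): return (Rot.from_euler('z',yaw,degrees=True)*Rot.from_euler('x',180,degrees=True)).as_quat()
def tool(phi,gap,z,sgn=1,off=0,h=.011):
    """TCP pose whose x-face is `gap` m short of a stud standing at phi (deg), pushing ccw (sgn 1) or cw (-1)"""
    a=np.radians(phi); S=C+.045*np.array([np.cos(a),np.sin(a)]); T=np.array([-np.sin(a),np.cos(a)])*sgn
    return [*(S-T*(.007+h+gap)),z], q(phi+90+off)
E
python3 - <<'E'
from h import *
for off in(0,180):
    for phi in(-86,-40,0,30,60):
        s=robot.inverse_kinematics(*tool(phi,0,.0985,1,off)); print(off,phi,None if s is None else np.round(s,2))
E
```

```text
0 -86 [-0.1   0.8   0.03  1.86 -0.04  0.48 -1.55]
0 -40 [ 0.01  0.84 -0.17  1.74  0.24  0.58 -1.  ]
0 0 [ 0.07  0.88 -0.36  1.66  0.45  0.69 -0.52]
0 30 [ 0.11  0.91 -0.51  1.64  0.59  0.75 -0.15]
0 60 [ 0.14  0.93 -0.64  1.66  0.73  0.81  0.21]
180 -86 [ 0.3   0.89 -0.69  1.84  0.83  0.73  0.78]
180 -40 [ 0.5   1.16 -1.26  1.71  1.19  1.23  1.37]
180 0 [-0.42  0.94  0.57  1.69 -0.71  0.73 -2.63]
180 30 [-0.36  0.9   0.36  1.67 -0.47  0.66 -2.37]
180 60 [-0.32  0.87  0.22  1.69 -0.29  0.62 -2.04]
```

Run:
```python
from h import *
robot.grasp(20)
robot.move_ptp(*tool(-86,.015,.16)); 
print(robot.move_straight(tool(-86,.015,.0985)[0],speed=.1,force_limit=6), robot.read_state()["ee_pos"], robot.read_state()["time_s"])
for phi in [-86]+list(np.linspace(-74,43,10)):
    p,o=tool(phi,0,.0985); robot.move_straight(p,o,speed=.06)
    s=robot.read_state(); print(round(phi),s["contact_force"].round(1),round(s["time_s"],2))
p,o=tool(43,.02,.0985); robot.move_straight(p,speed=.1)
p[2]=.2; robot.move_straight(p,speed=.2)
robot.move_ptp([.45,-.25,.25],q(90)); 
for n in("top","scene"):
    c=cam(n);np.savez(n+"1.npz",im=c[0],d=c[1],K=c[2],R=c[3],t=c[4])
print(robot.read_state()["time_s"])
A=np.load("top1.npz");B=np.load("scene1.npz")
f=lambda x:cv2.resize(x,(400,400),interpolation=cv2.INTER_CUBIC)
cv2.imwrite("pics/z1.png",np.hstack([f(A["im"][150:250,210:310]),f(B["im"][160:260,200:300])])[...,::-1])
```

```text
False [0.55137268 0.00279219 0.09882237] 3.8833
-86 [-0.1  0.   0.7] 4.28
-74 [ 0.3 -0.  -0.7] 4.64
-61 [ 0.3  0.  -0.2] 5.02
-48 [ 0.8 -0.5 -0.8] 5.39
-35 [1.1 0.4 0. ] 5.77
-22 [0.4 0.2 0.2] 6.14
-9 [0.2 0.  0.4] 6.52
4 [0.  0.5 0.6] 6.89
17 [0.3 0.3 0.8] 7.27
30 [ 0.4 -0.2 -0.7] 7.64
43 [ 0.   0.7 -1. ] 8.02
10.475
```

View pics/z1.png

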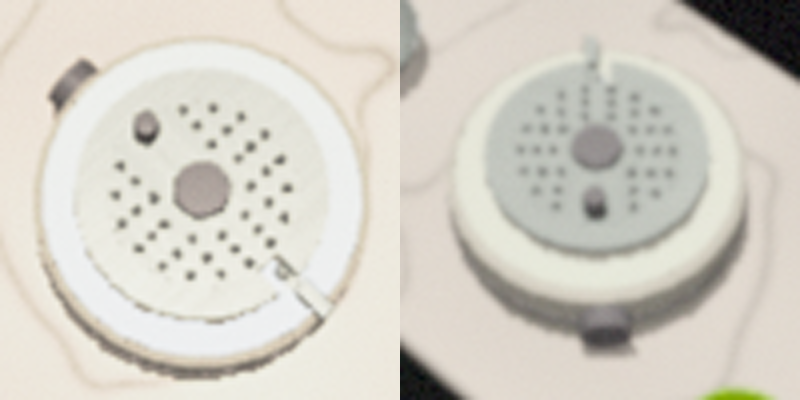

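The push worked. The notch is now almost at the rib, a few degrees short, with the pin partly visible in the notch at top crop (283,270). I'll magnify to measure what remains.

Run:
```python
import numpy as np,cv2
from h import *
A=np.load("top1.npz");B=np.load("scene1.npz")
f=lambda x:cv2.resize(x,(400,400),interpolation=cv2.INTER_CUBIC)
def eq(x):
    return np.clip((x.astype(float)-60)*1.3,0,255).astype(np.uint8)
cv2.imwrite("pics/z2.png",np.hstack([f(A["im"][205:235,268:298]),f(B["im"][163:193,233:263])])[...,::-1])
# the nominal notch-on-pin radial line in crop pixels
for n,c0,u in(("top",(268,205),A),("scene",(233,163),B)):
    K,R,t=u["K"],u["R"],u["t"]
    h,_=hubfit(u["im"],K,R,t,(260,197) if n=="top" else (249,195),8); print(n,h)
    Cc=ray(*h,.0955,K,R,t)
    for ang in(-137,-132):
        a=np.radians(ang)
        for r,z in((.053,.0875),(.07,.0875),(.0735,.081),(.095,.081)):
            P=np.array([Cc[0]+r*np.cos(a),Cc[1]+r*np.sin(a),z]); x=K@(R@P+t); x=x[:2]/x[2]
            print(ang,r,((x-c0+.5)*400/30).round(0))
```

```text
top [259.98621392 197.17866395]
-137 0.053 [116. 150.]
-137 0.07 [187. 227.]
-137 0.0735 [199. 248.]
-137 0.095 [288. 346.]
-132 0.053 [137. 130.]
-132 0.07 [214. 201.]
-132 0.0735 [227. 221.]
-132 0.095 [324. 311.]
scene [248.81289226 196.78987971]
-137 0.053 [229. 249.]
-137 0.07 [232. 177.]
-137 0.0735 [233. 183.]
-137 0.095 [237.  95.]
-132 0.053 [205. 249.]
-132 0.07 [200. 178.]
-132 0.0735 [200. 183.]
-132 0.095 [195.  96.]
```

View pics/z2.png

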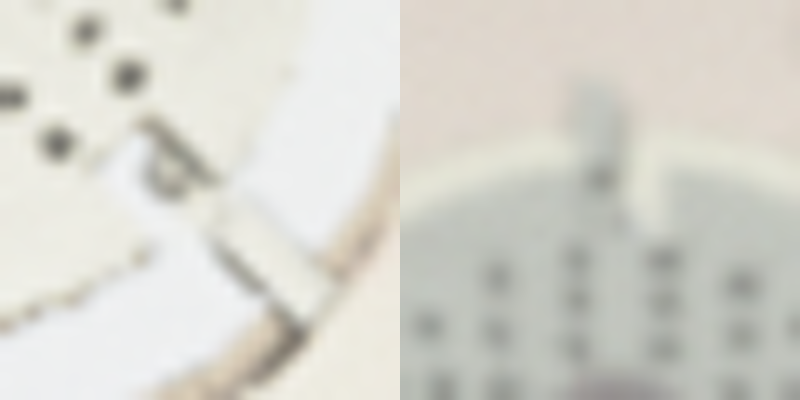

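The notch is at about -136.7° and the rib at about -132.2°: in the top crop the mid-notch inner edge is (120,146) and the rib midline runs (225,215)–(312,300). I'll push about 4.7° further, slowly, then look again.

```bash
cat >> h.py <<'E'
def nudge(phi,sgn,tag):
    z=.0985; p,o=tool(phi,.025,.14,sgn); robot.move_ptp(p,o)
    p[2]=z; robot.move_straight(p,speed=.1,force_limit=6)
    robot.move_straight(tool(phi,0,z,sgn)[0],o,speed=.03)
    robot.move_straight(p,speed=.1); p[2]=.16; robot.move_straight(p,speed=.2)
    robot.move_ptp([.45,-.25,.25],q(90)); look(tag)
def look(tag):
    out=[]
    for n,(u,v) in(("top",(268,205)),("scene",(233,163))):
        c=cam(n);np.savez(f"{n}{tag}.npz",im=c[0],d=c[1],K=c[2],R=c[3],t=c[4])
        out.append(cv2.resize(c[0][v:v+30,u:u+30],(400,400),interpolation=cv2.INTER_CUBIC))
    cv2.imwrite(f"pics/look{tag}.png",np.hstack(out)[...,::-1]); print(robot.read_state()["time_s"])
E
python3 -c "
from h import *
nudge(47.7,1,2)"
```

```text
15.7833
```

View pics/look2.png

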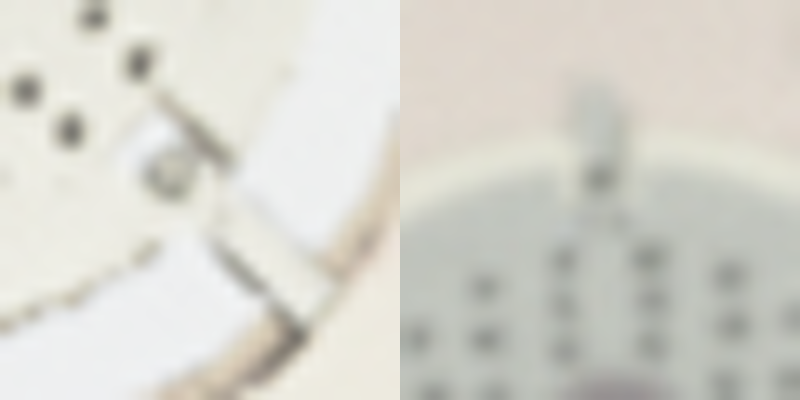

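The pin (top crop (170,172)) now sits centred in the notch: it's about 6.8 mm from the upper edge after correcting for parallax, against 7 nominal. The hole columns in the scene view line up with the rib. Now I'll press the hub.

Run:
```python
from h import *
o=q(90)
robot.move_ptp([*C,.13],o)
print(robot.move_straight([*C,.101],speed=.1,force_limit=10))
st=robot.move_straight([*C,.083],speed=.015,force_limit=30)
s=robot.read_state(); print(st,s["ee_pos"],s["contact_force"],s["time_s"])
robot.move_straight([*C,.16],speed=.12)
robot.move_ptp([.45,-.25,.25],o); look(3)
for n in("top","scene"):
    A=np.load(n+"3.npz"); A2=np.load(n+"2.npz")
    for B in(A2,A):
        p=pts(B["d"],B["K"],B["R"],B["t"]); r=np.hypot(p[...,0]-C[0],p[...,1]-C[1]); m=(r>.02)&(r<.036); print(n,np.median(p[m][:,2]))
```

```text
False
True [0.5810111  0.05016483 0.08750622] [-1.18374852 -0.26383838  8.09055005] 18.5333
20.675
top 0.08800412736099208
top 0.07990287280626898
scene 0.08669039782926641
scene 0.07869046370874712
```

View pics/look3.png

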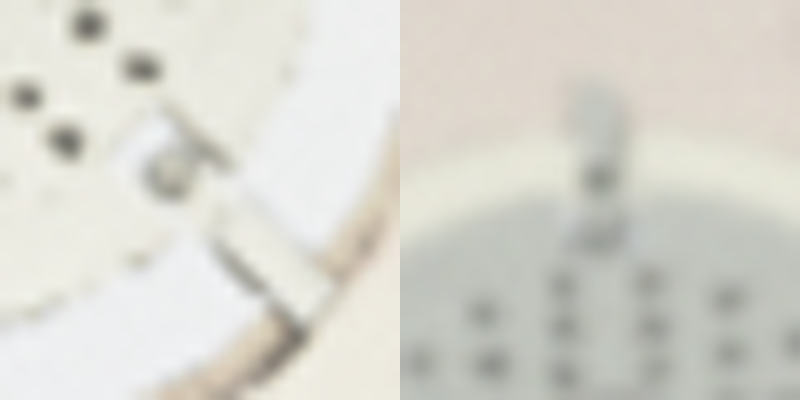

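The disc has dropped 8.0 mm in both views, the TCP stopped at 0.0875, and the pin stands through the notch at top crop (170,175). It's seated and the arm is clear, so I'll hand it in.

```bash
python3 -c "
from h import *
print(robot.sign_off())"
```

```text
the job is handed in; nothing more can be done
None
```

The disc's notch is over the drive pin and the disc is pressed down the full 8 mm (seen in both camera views); the arm finished clear, and I handed the job in at about 21 s of the 45 s allowed.

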